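# Tip the dried tube racks back onto their feet

## Task

Two empty tube racks have been left standing on end on the rubber mats to dry. Without gripping or lifting them, push each one over with the fingertips so that it lands on its feet with its holes facing up, lying lengthwise and wholly on its own mat; leave everything else on the bench where it stands.

Things in the scene. Friction and masses are not known exactly. Their poses are not given: they have to be found in the camera images.
- rack_a: the larger empty white tube rack, an open frame 130 x 80 x 60 mm, 160 g +-30 %: 5 by 3 holes on one 130 x 80 side, feet (edges of the end walls) on the opposite side. It starts on end on mat_a, 130 mm tall. Origin: centre of the end it stands on. z: along its length (up at the start); y: along its width; x: out of the feet side (hole side x = -30, feet x = +30 mm; x points down once on its feet)
- rack_a_center (a point): middle of rack_a: on its long axis, 65 mm from either end. Pushed high on the hole side towards its +x, the rack pivots about its lower feet-side edge, goes over by itself once tilted past about 25 degrees, and lands on its feet
- rack_b: the smaller empty white tube rack, an open frame 110 x 70 x 50 mm, 120 g +-30 %: 6 by 4 holes on one 110 x 70 side, feet (edges of the end walls) on the opposite side. It starts on end on mat_b, 110 mm tall. Origin: centre of the end it stands on. z: along its length (up at the start); y: along its width; x: out of the feet side (hole side x = -25, feet x = +25 mm; x points down once on its feet)
- rack_b_center (a point): middle of rack_b: on its long axis, 55 mm from either end. Pushed high on the hole side towards its +x, the rack pivots about its lower feet-side edge, goes over by itself once tilted past about 24 degrees, and lands on its feet
- mat_a: black rubber mat, 260 (along its x) by 150 (along its y) by 3 mm, fixed to the bench, at any heading; origin at the centre of its underside. rack_a starts on end over the -x half of it (about 65 mm from the centre), its feet side facing the mat's +x end, so that it can be tipped along the mat
- mat_b: black rubber mat, 260 (along its x) by 150 (along its y) by 3 mm, fixed to the bench, at any heading; origin at the centre of its underside. rack_b starts on end over the -x half of it (about 65 mm from the centre), its feet side facing the mat's +x end, so that it can be tipped along the mat
- full_rack: bystander: small tube rack of the same kind as rack_b, loaded with six capped tubes and already on its feet, 110 x 70 mm, 80 mm tall with the tubes; origin under its centre
- dishes: bystander: stack of small clear culture dishes, 60 mm across, 44 mm tall, between the mats; origin under its centre
- jar: bystander: small amber jar, 48 mm across, 60 mm tall, between the mats; origin under its centre
- beaker: bystander: glass cup, 70 mm across, 85 mm tall; origin under its centre
- bottle: bystander: amber bottle, 60 mm across, 120 mm tall; origin under its centre
- tape_stand: bystander: tape dispenser, 75 x 57 mm, 58 mm tall; origin under its centre
- tip_box: bystander: closed plastic tip box, 103 x 73 mm, 59 mm tall; origin under its centre
There are look-alikes about, which are no part of the job. What is shaped like the rack_a but yellow is not meant.

How it is judged:
By the outcome, as a careful person would: the job done as asked, in the order asked, and still so for the second after the job is handed in, with the robot touching nothing.
It also fails if it takes over 48 s, if anything falls off the work surface, if the arm or the gripper's body presses on something with over 40 N, if the wrist force passes 120 N, or if a joint passes its speed limit or range.

## Robot

A 6-joint arm with a two-finger parallel gripper is mounted at the origin on the work surface. World frame = base frame: x ahead of the robot, y to its left, z up, the work surface at z = 0. Lengths are in m, angles in degrees, forces in N, time in s.
With the tool pointing down it reaches from about 0.4 to 0.825 m from the base axis. Payload 7 kg.
Tool frame: the origin (TCP) lies on the centre line of the jaws, within the pads' length; the fingertips stand r.nose_length ahead of it and the grasp point (between the pads) lies 2 mm behind it (r.nose_length is the distance from the TCP to the fingertips, in m); z points along the fingers, y is the direction in which the jaws open and shut (so a half turn about z gives the same grasp; the last joint's range is limited). The gripper opens to 88 mm and grips with 3 to 60 N. Pads are 19 mm wide; open, the fingers measure 130 mm over their backs; the gripper's body (78 mm by 193 mm) begins 47 mm behind the grasp point.
Start: joints at [-48.982, 20.546, 0.682, 0, -70.136, -16.507], TCP at [0.28, -0.614, 0.244] pointing down, gripper open.
Joint ranges: [-176.03, 176.03], [-82.01, 121.73], [-58.28, 71.71], [-173.87, 95.51], [-174.79, -0.11], [-173.66, 173.66]. Speed limits (degrees/s): [136.94, 136.94, 172.46, 180, 180, 180].

## Interface

Orientations are given as [roll, pitch, yaw] about the fixed x, y, z axes, in that order (R = Rz(yaw) Ry(pitch) Rx(roll)).
In Python, from plant import r gives the robot as it stands.
- The arm moves only by the tool apply_moves, never from a script. Its argument "targets" is a list of rows, each a list of 3 entries, a list of its own where there are three numbers: the shift along the tool's x, y, z scaled (see below), then the turn, a rotation vector about the tool's x, y, z scaled (see below), then the finger opening in mm, from 0 to 87.6. A call has 1 to 5 rows; each row shifts and turns the pose as measured when the row begins, along the tool's axes as they then stand; what a row does not reach is not made up. The controller multiplies each number of a shift by 0.04 m and each number of a turn by 8 degrees. A row lasts 1/10 s, in which the tool goes at most 50 mm and 8.59 degrees, less where a joint would pass 70% of its speed; a pose out of reach is approached as far as the arm can. A call with a number of a shift or a turn outside -1 to 1 is refused whole. A call with a gripper value outside its range is refused whole. The fingers move at their own pace and stop on an object; "squeeze" is the grip in N (left out, the last holds). Time passes only in rows, so rows that do not move let the fingers close. It gives the time, the measured TCP pose, the force and the opening at its end, in the units of the state.
- r.get_state(): the state, without advancing time (a new reading comes with each control period).
- r.capture(name): name is "scene" or "top"; returns a dict with "img" (384x512x3 uint8, blue, green, red), "z_map" (384x512 float32, m along the optical axis (not along the pixel's ray), 0 where there is no reading), "fx", "fy", "cx", "cy" (pixels), "camera_from_world" (4x4, takes a point from world to camera coordinates). Camera axes: x right, y up, looking along -z (the intrinsics and any distortion apply to the point x, -y, -z); pixel columns grow to the right and rows downward; lengths in m; the calibration is good to about 2 mm. A picture is of the moment at which its call begins.
- r.close_job(): hands the job in, once; it reports no verdict.
The state is a dict: "time_s": time; "joints": joint angles; "qd": joint speeds; "joint_torque": joint torques, N m; "tcp_pos": TCP position; "eef_rot": TCP orientation; "contact_force": force on the tool from outside, world axes, zero at the start; "moment": the same for the moment, N m; "gripper_width": finger opening in m.
Only numpy, scipy, OpenCV 4.12 (cv2) and the standard library are available. Lean on these libraries where they do the work, as an engineer would, in place of code of your own. Each camera call takes 0.05 s, during which the arm holds its last target.

## Working session

There is one attempt and no reset: what is moved stays moved. The work goes in short steps, Python scripts to look and compute and a tool call to move; the robot and the scene stay as the last step left them, time stands still between calls to the robot, and variables do not carry over. Pictures are saved under pics/ and viewed, and the job is handed in when it is done.

Besides the shell and the picture viewer there is one more tool, called by a JSON object that holds its "op" and its "data", one argument or row to a line. apply_moves: Moves the arm, as the interface text tells. Its arguments: {"type":"object","properties":{"targets":{"type":"array","items":{"type":"array"}},"squeeze":{"type":"number"}},"required":["targets"]}

```bash
ls; mkdir -p pics
python3 - <<'E'
from plant import r
import cv2,numpy as np
print(r.get_state(), r.nose_length)
for n in("scene","top"):
    c=r.capture(n); cv2.imwrite(f"pics/{n}0.png",c["img"]); np.savez(f"pics/{n}0.npz",**c)
    print(n,c["fx"],c["fy"],c["cx"],c["cy"],c["camera_from_world"],[k for k in c])
E
```

```text
pics
{'time_s': 0.0, 'joints': array([-4.89810202e+01,  2.05888049e+01,  6.33576616e-01, -1.84348465e-02,
       -7.01333806e+01, -1.65067234e+01]), 'qd': array([-0.04246714,  0.07007066,  0.00433504,  0.00238457, -0.08854984,
       -0.14887305]), 'joint_torque': array([ 1.07157219e-03, -5.82715917e+01,  2.93065041e+01,  6.99700803e+00,
        7.05625236e-03, -1.87296123e-04]), 'tcp_pos': array([ 0.27983458, -0.61377148,  0.24265613]), 'eef_rot': array([ 1.79910119e+02, -8.56266494e-03, -1.55494015e+02]), 'contact_force': array([ 0.4279683 , -0.64237783, -0.06921766]), 'moment': array([ 0.04853867,  0.00306412, -0.00617503]), 'gripper_width': 0.08744198405038132} 0.017
scene 448.90782420917634 448.90782420917634 261.37942479484957 189.00849946321213 [[-4.37783207e-01  8.99080557e-01 -1.23552987e-04  2.54453325e-01]
 [-6.83112964e-01 -3.32534216e-01  6.50213560e-01  3.08431772e-01]
 [ 5.84553284e-01  2.84736978e-01  7.59751480e-01 -1.86028124e+00]
 [ 0.00000000e+00  0.00000000e+00  0.00000000e+00  1.00000000e+00]] ['img', 'z_map', 'fx', 'fy', 'cx', 'cy', 'camera_from_world']
top 437.23983652969287 437.23983652969287 247.0556446224674 194.45635012966943 [[ 0.05700296 -0.99837168  0.00215609 -0.01004722]
 [ 0.97572078  0.05616686  0.21169377 -0.52508187]
 [-0.21147017 -0.00996343  0.97733367 -1.63893663]
 [ 0.          0.          0.          1.        ]] ['img', 'z_map', 'fx', 'fy', 'cx', 'cy', 'camera_from_world']
```

View pics/scene0.png

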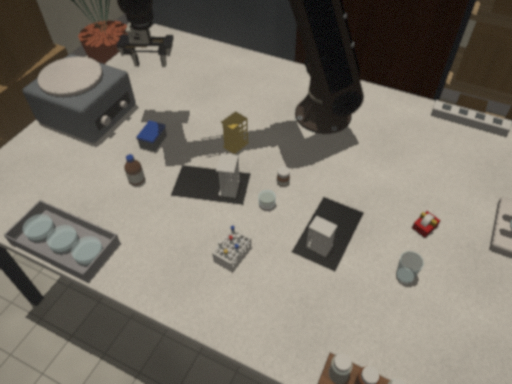

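View pics/top0.png

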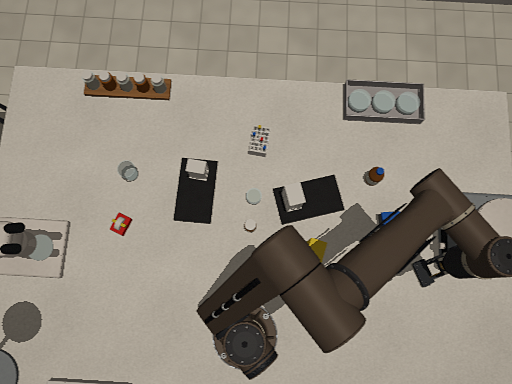

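The scene view shows two mats, around (212,184) and (329,232), with white racks standing at (229,178) and (322,232). The yellow look-alike is at (235,133). In the top view the mats are at (308,199) and (196,190). Next I'll measure the mats and racks.

```bash
cat > h.py <<'E'
import numpy as np,cv2
def load(n,i=0):
    d=dict(np.load(f"pics/{n}{i}.npz")); return d
def cloud(c):
    M=c["camera_from_world"];z=c["z_map"];v,u=np.mgrid[:384,:512]
    X=(u-c["cx"])/c["fx"]*z;Y=-(v-c["cy"])/c["fy"]*z
    P=np.stack([X,Y,-z],-1)-M[:3,3]
    W=P@M[:3,:3]
    W[z==0]=np.nan
    return W
def ray(c,uv,h):
    M=c["camera_from_world"];uv=np.atleast_2d(uv).astype(float)
    d=np.stack([(uv[:,0]-c["cx"])/c["fx"],-(uv[:,1]-c["cy"])/c["fy"],-np.ones(len(uv))],-1)@M[:3,:3]
    o=-M[:3,:3].T@M[:3,3]
    return o+d*((h-o[2])/d[:,2])[:,None]
def proj(c,p):
    M=c["camera_from_world"];q=np.atleast_2d(p)@M[:3,:3].T+M[:3,3]
    return np.stack([c["cx"]+c["fx"]*q[:,0]/-q[:,2],c["cy"]-c["fy"]*q[:,1]/-q[:,2]],-1)
E
python3 - <<'E'
from h import *
for n,bxs in(("top",[(165,145,225,230),(265,170,350,228)]),("scene",[(165,155,260,212),(285,190,370,275)])):
    c=load(n);W=cloud(c);g=c["img"].max(-1)
    for i,(a,b,e,f) in enumerate(bxs):
        m=np.zeros_like(g);m[b:f,a:e]=(g[b:f,a:e]<60)*255
        cs,_=cv2.findContours(m,0,2);k=cv2.convexHull(np.vstack([x for x in cs if cv2.contourArea(x)>100]))
        P=ray(c,k[:,0,:],0.003)[:,:2].astype(np.float32)*1000
        print(n,i,cv2.minAreaRect(P))
        w=W[b:f,a:e].reshape(-1,3);w=w[(w[:,2]>.02)&(w[:,2]<.2)]
        print(len(w),w.min(0),w.max(0)); print(np.histogram(w[:,2],np.arange(.02,.2,.01)))
        t=w[w[:,2]>w[:,2].max()-.012]; print(len(t),t.mean(0),cv2.minAreaRect((t[:,:2]*1000).astype(np.float32)))
        cv2.imwrite(f"pics/crop_{n}{i}.png",cv2.resize(c["img"][b:f,a:e],None,fx=6,fy=6,interpolation=2))
E
cd pics; python3 -c "
import cv2,numpy as np
I=[cv2.imread(f'crop_{n}{i}.png') for n in('top','scene') for i in(0,1)]
I=[cv2.copyMakeBorder(x,0,520-x.shape[0],0,580-x.shape[1],0)if 1 else x for x in I]
o=np.vstack([np.hstack(I[:2]),np.hstack(I[2:])]);cv2.imwrite('crops.png',cv2.resize(o,(669,600)))"
```

```text
top 0 ((542.8084106445312, 228.01446533203125), (145.88905334472656, 259.0230712890625), 87.76242065429688)
326 [0.58315967 0.18174821 0.02018522] [0.63873502 0.25605896 0.12329712]
(array([ 14,  16,  15,  10,  16,   8,   5,   0,  69, 168,   5,   0,   0,
         0,   0,   0,   0]), array([0.02, 0.03, 0.04, 0.05, 0.06, 0.07, 0.08, 0.09, 0.1 , 0.11, 0.12,
       0.13, 0.14, 0.15, 0.16, 0.17, 0.18, 0.19]))
151 [0.61088832 0.21853435 0.11465775] ((611.8171997070312, 219.2151641845703), (69.49735260009766, 50.56681442260742), 83.8273696899414)
top 1 ((532.01953125, -222.4881591796875), (148.72154235839844, 256.2832946777344), 16.662887573242188)
456 [ 0.47447586 -0.19580372  0.0201262 ] [ 0.56782572 -0.11724118  0.14373328]
(array([  7,  15,   6,  16,   7,  13,  14,   2,  18,   6,  82, 258,  12,
         0,   0,   0,   0]), array([0.02, 0.03, 0.04, 0.05, 0.06, 0.07, 0.08, 0.09, 0.1 , 0.11, 0.12,
       0.13, 0.14, 0.15, 0.16, 0.17, 0.18, 0.19]))
230 [ 0.52178173 -0.15704332  0.13516778] ((521.6781616210938, -156.97166442871094), (79.6609878540039, 60.61418914794922), 16.694000244140625)

[... 407 characters left out ...]
, 0.19]))
325 [ 0.5277051  -0.15415531  0.1310434 ] ((525.1307373046875, -155.45233154296875), (86.51255798339844, 61.140995025634766), 18.39525032043457)
scene 1 ((546.5765380859375, 228.72222900390625), (139.4267120361328, 246.5423126220703), 87.6250991821289)
701 [0.58665318 0.18394876 0.0200151 ] [0.64738192 0.25849602 0.11828157]
(array([ 53,  36,  48,  52,  35,  59,  31,  34, 138, 215,   0,   0,   0,
         0,   0,   0,   0]), array([0.02, 0.03, 0.04, 0.05, 0.06, 0.07, 0.08, 0.09, 0.1 , 0.11, 0.12,
       0.13, 0.14, 0.15, 0.16, 0.17, 0.18, 0.19]))
331 [0.61623255 0.22230927 0.11097412] ((615.00830078125, 221.5418243408203), (70.21043395996094, 54.653953552246094), 84.73372650146484)
```

View pics/crops.png

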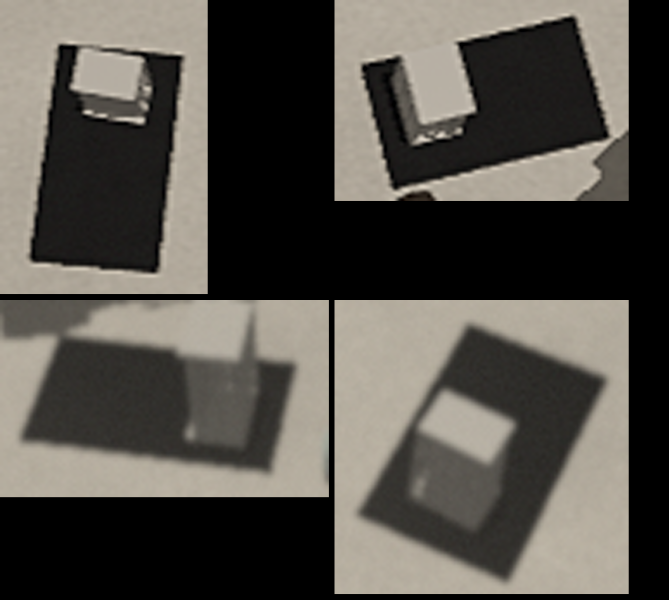

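```bash
cat >> h.py <<'E'
from scipy.spatial.transform import Rotation as Ro
def plan(p,rpy,goal,yaw,n,N=None):
    """next n rows out of N toward goal (tool down, heading yaw)"""
    p=np.array(p,float);R=Ro.from_euler('xyz',rpy,degrees=True);G=Ro.from_euler('xyz',[180,0,yaw],degrees=True);goal=np.array(goal)
    for i in range(n):
        dl=(goal-p)/(N-i); rel=(R.inv()*G).as_rotvec(degrees=True)/(N-i)
        s=np.round(R.inv().apply(dl)/.04,2); t=np.round(rel/8,2)
        print([s.tolist(),t.tolist()],"over" if max(abs(s).max(),abs(t).max())>1 else "")
        p=p+R.apply(s*.04);R=R*Ro.from_rotvec(t*8,degrees=True)
E
python3 - <<'E'
from h import *
c=load("top");W=cloud(c)
for n,(u,v) in dict(full=(259,140),dish=(253,197),jar=(250,225),beaker=(128,171),bottle=(376,176),tape=(121,223),yellow=(317,248)).items():
    w=W[v-8:v+9,u-8:u+9].reshape(-1,3);w=w[w[:,2]>.02];print(n,np.round(np.median(w,0),3),w[:,2].max())
plan([.2798,-.6138,.2427],[179.9,0,-155.5],[.505,-.099,.243],-73.3,15,15)
E
```

```text
full [ 0.75  -0.016  0.049] 0.08609136211125838
dish [ 0.525 -0.007  0.043] 0.052790694042449154
jar [0.406 0.001 0.058] 0.07275887404384665
beaker [0.597 0.496 0.053] 0.09135738961220766
bottle [ 0.621 -0.469  0.083] 0.1342647061911592
tape [0.387 0.499 0.039] 0.06259576791731576
yellow [ 0.325 -0.242  0.131] 0.8073372590743866
[[-0.7, 0.63, 0.0], [0.0, 0.0, -0.68]] 
[[-0.75, 0.56, 0.0], [0.0, 0.0, -0.69]] 
[[-0.8, 0.48, 0.0], [0.0, 0.0, -0.68]] 
[[-0.85, 0.4, 0.0], [0.0, 0.0, -0.69]] 
[[-0.88, 0.32, 0.0], [0.0, 0.0, -0.68]] 
[[-0.91, 0.23, 0.0], [0.0, 0.0, -0.69]] 
[[-0.92, 0.15, 0.0], [0.0, 0.0, -0.68]] 
[[-0.93, 0.06, 0.0], [0.0, 0.0, -0.69]] 
[[-0.94, -0.03, 0.0], [0.0, 0.0, -0.68]] 
[[-0.93, -0.12, 0.0], [0.0, 0.0, -0.69]] 
[[-0.91, -0.21, 0.0], [0.0, 0.0, -0.68]] 
[[-0.89, -0.3, 0.0], [0.0, 0.0, -0.69]] 
[[-0.86, -0.38, 0.0], [0.0, 0.0, -0.68]] 
[[-0.81, -0.46, 0.0], [0.0, 0.01, -0.69]] 
[[-0.77, -0.53, 0.01], [0.0, 0.0, -0.68]]
```

{"op": "apply_moves", "data": {
  "targets": [
    [[-0.7,0.63,0],[0,0,-0.68],0],
    [[-0.75,0.56,0],[0,0,-0.68],0],
    [[-0.8,0.48,0],[0,0,-0.68],0],
    [[-0.85,0.4,0],[0,0,-0.68],0],
    [[-0.88,0.32,0],[0,0,-0.68],0]
  ],
  "squeeze": 10
}}

```text
time_s: 0.6
tcp_pos: [0.3534, -0.439, 0.2384]
eef_rot: [179.5, 0.1, -127.8]
contact_force: [1.0, -0.7, 0.2]
gripper_width: 0.0529
```

{"op": "apply_moves", "data": {
  "targets": [
    [[-0.9,0.23,0],[0,0,-0.68],0],
    [[-0.92,0.15,0],[0,0,-0.68],0],
    [[-0.93,0.06,0],[0,0,-0.68],0],
    [[-0.94,-0.03,0],[0,0,-0.68],0],
    [[-0.93,-0.12,0],[0,0,-0.68],0]
  ]
}}

```text
time_s: 1.1
tcp_pos: [0.4266, -0.2589, 0.2377]
eef_rot: [179.5, 0.3, -99.4]
contact_force: [1.0, -0.0, 0.4]
gripper_width: 0.0132
```

Run:
```python
from h import *
plan([.4266,-.2589,.2377],[179.5,.3,-99.4],[.505,-.099,.235],-73.3,5,5)
```

```text
[[-0.85, -0.26, 0.02], [0.01, 0.01, -0.65]] 
[[-0.83, -0.33, 0.01], [0.01, 0.01, -0.65]] 
[[-0.79, -0.41, 0.01], [0.01, 0.01, -0.65]] 
[[-0.75, -0.47, 0.02], [0.01, 0.01, -0.66]] 
[[-0.71, -0.54, 0.01], [0.01, 0.01, -0.65]]
```

{"op": "apply_moves", "data": {
  "targets": [
    [[-0.9,-0.28,0],[0.02,0,-0.65],0],
    [[-0.88,-0.35,0],[0.02,0,-0.65],0],
    [[-0.85,-0.43,0],[0,0,-0.65],0],
    [[-0.85,-0.5,0],[0,0,-0.65],0],
    [[-0.8,-0.57,0],[0,0,-0.65],0]
  ]
}}

```text
time_s: 1.6
tcp_pos: [0.5083, -0.0763, 0.2383]
eef_rot: [180.0, 0.4, -72.3]
contact_force: [1.0, -0.9, 0.3]
gripper_width: 0.0003
```

Run:
```python
from h import *
from plant import r
s=r.get_state();p=s["tcp_pos"];print(p,s["eef_rot"])
plan(p,s["eef_rot"],[.505,-.099,.127],-73.3,4,4)
```

```text
[ 0.50834582 -0.07634736  0.2382805 ] [179.99071632   0.44903475 -72.3201819 ]
[[0.13, 0.06, 0.69], [0.0, 0.01, 0.03]] 
[[0.13, 0.06, 0.7], [0.0, 0.02, 0.03]] 
[[0.14, 0.06, 0.69], [0.0, 0.01, 0.03]] 
[[0.13, 0.07, 0.7], [0.0, 0.02, 0.03]]
```

{"op": "apply_moves", "data": {
  "targets": [
    [[0.05,0.07,0.7],[0,0.02,0.03],0],
    [[0.05,0.07,0.7],[0,0.02,0.03],0],
    [[0.05,0.07,0.7],[0,0.02,0.03],0],
    [[0.05,0.07,0.5],[0,0,0.03],0],
    [[0,0,0],[0,0,0],0]
  ]
}}

```text
time_s: 2.1
tcp_pos: [0.502, -0.0813, 0.1308]
eef_rot: [-179.9, -0.0, -72.6]
contact_force: [-0.2, -0.2, -0.5]
gripper_width: 0.0007
```

Run:
```python
from h import *
from plant import r
s=r.get_state();p=s["tcp_pos"];print(p,s["eef_rot"])
u=np.array([.287,-.958]);d=p[:2]-[.5225,-.1565];print("along",d@u,"lat",d@[.958,.287])
c=r.capture("top");cv2.imwrite("pics/t1.png",cv2.resize(c["img"][130:260,200:360],None,fx=5,fy=4.6))
```

```text
[ 0.50200647 -0.08130425  0.13083412] [-1.79918068e+02 -3.57334150e-02 -7.26469105e+01]
along -0.07791917560044824 lat 0.0019483824446293735
```

View pics/t1.png

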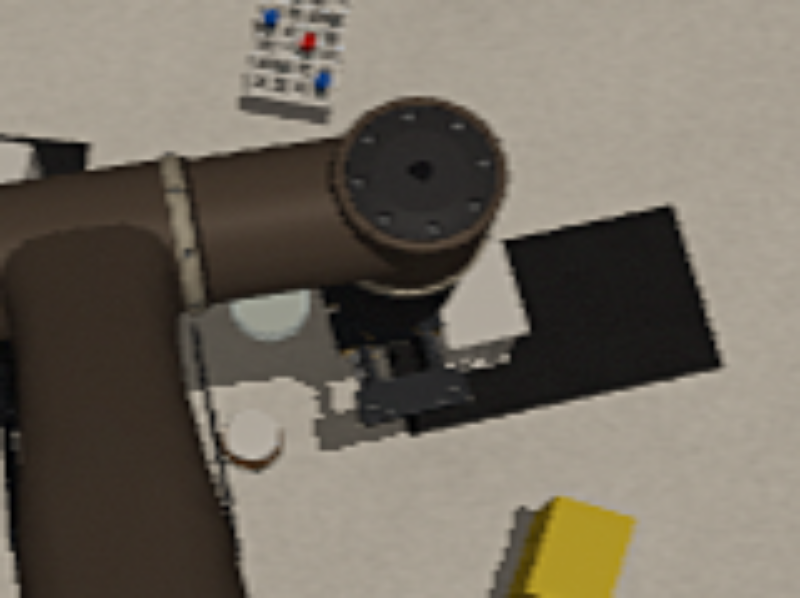

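The gripper is behind rack_a, whose top is near (490,300) in the crop. It is square to the rack, with a gap of about 38 mm.

{"op": "apply_moves", "data": {
  "targets": [
    [[0.25,0.02,0.05],[0,0,0.05],0],
    [[0.25,0.02,0.05],[0,0,0.03],0],
    [[0.2,0,0],[0,0,0],0],
    [[0.2,0,0],[0,0,0],0]
  ]
}}

```text
time_s: 2.55
tcp_pos: [0.5152, -0.1182, 0.1319]
eef_rot: [-179.5, -0.2, -73.2]
contact_force: [0.2, 0.2, 0.6]
gripper_width: 0.0004
```

{"op": "apply_moves", "data": {
  "targets": [
    [[0.2,0,0],[0,0,0],0],
    [[0.25,0,0],[0,0,0],0],
    [[0.25,0,0],[0,0,0],0]
  ]
}}

```text
time_s: 2.85
tcp_pos: [0.5245, -0.1477, 0.1331]
eef_rot: [-179.4, -0.2, -73.2]
contact_force: [-0.7, -0.5, 0.3]
gripper_width: 0.0003
```

Run:
```python
from h import *
from plant import r
s=r.get_state();p=s["tcp_pos"];print(p,s["eef_rot"],s["contact_force"])
u=np.array([.287,-.958]);d=p[:2]-[.5225,-.1565];print("along",d@u,"lat",d@[.958,.287])
a=r.capture("top")["img"][130:260,220:380];b=r.capture("scene")["img"][120:250,150:310]
cv2.imwrite("pics/t2.png",cv2.resize(np.hstack([a,b]),None,fx=2.5,fy=2.5))
```

```text
[ 0.52454927 -0.1477451   0.13311946] [-1.79387719e+02 -1.78122495e-01 -7.32445450e+01] [-0.68040461 -0.48287288  0.26778666]
along -0.007799055776921856 lat 0.004475859299399101
```

View pics/t2.png

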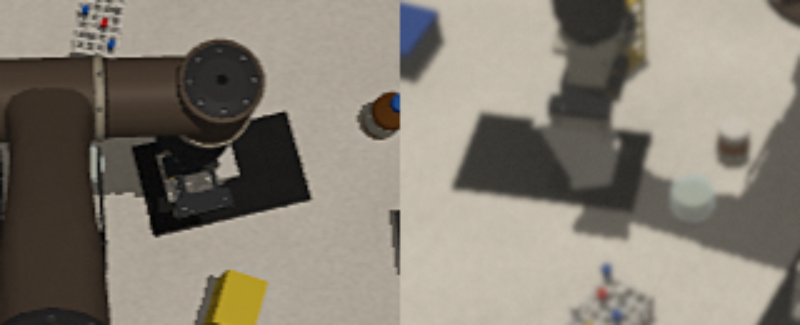

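Rack_a is tilting along its mat; its top has moved out and its foot edge is holding. I'll keep pushing.

{"op": "apply_moves", "data": {
  "targets": [
    [[0.2,0,0.05],[0,0,0],0],
    [[0.2,0,0.05],[0,0,0],0],
    [[0.2,0,0.05],[0,0,0],0],
    [[0.15,0,0.05],[0,0,0],0]
  ]
}}

```text
time_s: 3.35
tcp_pos: [0.5338, -0.179, 0.1243]
eef_rot: [-179.4, -0.2, -73.3]
contact_force: [-0.2, 0.7, -0.7]
gripper_width: 0.0004
```

Run:
```python
from h import *
from plant import r
s=r.get_state();p=s["tcp_pos"];print(p,s["eef_rot"],s["contact_force"])
u=np.array([.287,-.958]);d=p[:2]-[.5225,-.1565];print("along",d@u,"lat",d@[.958,.287])
a=r.capture("top")["img"][130:260,220:380];b=r.capture("scene")["img"][120:250,150:310]
cv2.imwrite("pics/t3.png",cv2.resize(np.hstack([a,b]),None,fx=2.5,fy=2.5))
```

```text
[ 0.53383088 -0.17896078  0.12429582] [-1.79414370e+02 -1.75710028e-01 -7.32732166e+01] [-0.15942057  0.73468302 -0.74558747]
along 0.02476938558362448 lat 0.00440874166848532
```

View pics/t3.png

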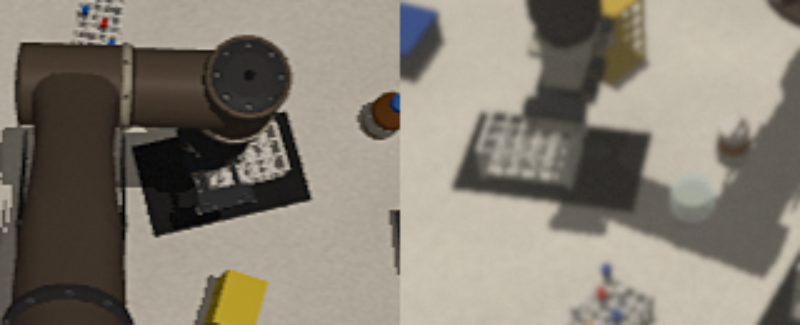

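Rack_a has landed holes up. Next I retreat upwards and go over to rack_b.

{"op": "apply_moves", "data": {
  "targets": [
    [[0,0,-0.9],[0,0,0],0],
    [[0,0,-0.9],[0,0,0],0],
    [[0,0,-0.9],[0,0,0],0]
  ]
}}

```text
time_s: 3.75
tcp_pos: [0.5289, -0.1788, 0.2287]
eef_rot: [179.8, 0.1, -73.4]
contact_force: [1.5, 0.7, -0.0]
gripper_width: 0.0005
```

Run:
```python
from h import *
from plant import r
s=r.get_state();p=s["tcp_pos"];print(p,s["eef_rot"],s["contact_force"])
plan(p,s["eef_rot"],[.70,.211,.23],-5.7,12,12)
```

```text
[ 0.52886668 -0.17880076  0.22868966] [ 1.79836743e+02  1.22078359e-01 -7.34099620e+01] [ 1.52170839  0.65182998 -0.01894554]
[[-0.68, -0.57, -0.0], [0.0, 0.0, -0.71]] 
[[-0.62, -0.64, -0.0], [0.0, 0.0, -0.7]] 
[[-0.55, -0.69, -0.0], [0.0, 0.0, -0.71]] 
[[-0.48, -0.75, -0.0], [0.0, 0.0, -0.7]] 
[[-0.4, -0.79, -0.0], [0.0, 0.0, -0.71]] 
[[-0.32, -0.83, -0.01], [0.0, 0.0, -0.7]] 
[[-0.24, -0.85, -0.0], [0.0, 0.0, -0.71]] 
[[-0.16, -0.87, -0.01], [-0.0, 0.01, -0.7]] 
[[-0.07, -0.88, -0.0], [0.0, 0.0, -0.71]] 
[[0.02, -0.89, -0.01], [0.0, 0.01, -0.7]] 
[[0.1, -0.88, -0.0], [0.0, 0.0, -0.71]] 
[[0.19, -0.87, -0.01], [0.0, 0.01, -0.7]]
```

{"op": "apply_moves", "data": {
  "targets": [
    [[-0.68,-0.57,0],[0,0,-0.7],0],
    [[-0.62,-0.64,0],[0,0,-0.7],0],
    [[-0.55,-0.7,0],[0,0,-0.7],0],
    [[-0.48,-0.75,0],[0,0,-0.7],0],
    [[-0.4,-0.79,0],[0,0,-0.7],0]
  ]
}}

```text
time_s: 4.25
tcp_pos: [0.6035, -0.0138, 0.2378]
eef_rot: [-179.6, -0.3, -44.8]
contact_force: [0.1, -1.2, -0.3]
gripper_width: 0.0005
```

Run:
```python
from h import *
from plant import r
s=r.get_state();p=s["tcp_pos"];print(p,s["eef_rot"],s["contact_force"])
plan(p,s["eef_rot"],[.70,.211,.23],-5.7,7,7)
```

```text
[ 0.60350846 -0.01377176  0.23779573] [-179.5591985    -0.34262097  -44.75433293] [ 0.07678123 -1.24993439 -0.25555766]
[[-0.32, -0.81, 0.03], [-0.01, -0.01, -0.7]] 
[[-0.24, -0.84, 0.03], [-0.0, -0.01, -0.7]] 
[[-0.16, -0.86, 0.03], [-0.01, -0.01, -0.7]] 
[[-0.07, -0.87, 0.03], [-0.0, -0.01, -0.7]] 
[[0.01, -0.87, 0.03], [-0.01, -0.01, -0.69]] 
[[0.1, -0.87, 0.03], [-0.01, -0.0, -0.7]] 
[[0.18, -0.86, 0.03], [-0.0, -0.01, -0.69]]
```

{"op": "apply_moves", "data": {
  "targets": [
    [[-0.32,-0.81,0.03],[0,0,-0.7],0],
    [[-0.24,-0.84,0.03],[0,0,-0.7],0],
    [[-0.16,-0.86,0.03],[0,0,-0.7],0],
    [[-0.07,-0.87,0.03],[0,0,-0.7],0],
    [[0,-0.87,0.03],[0,0,-0.7],0]
  ]
}}

```text
time_s: 4.75
tcp_pos: [0.6718, 0.1556, 0.2331]
eef_rot: [-179.8, -0.5, -15.5]
contact_force: [0.4, -0.9, 0.8]
gripper_width: 0.0007
```

{"op": "apply_moves", "data": {
  "targets": [
    [[0.1,-0.8,0.03],[0,0,-0.7],0],
    [[0.18,-0.4,0],[0,0,-0.6],0]
  ]
}}

```text
time_s: 4.95
tcp_pos: [0.6943, 0.2046, 0.2312]
eef_rot: [-179.9, -0.5, -4.5]
contact_force: [0.5, 0.1, -0.2]
gripper_width: 0.0004
```

Run:
```python
from h import *
from plant import r
s=r.get_state();p=s["tcp_pos"];print(p,s["eef_rot"],s["contact_force"])
plan(p,s["eef_rot"],[.70,.211,.11],-5.7,4,4)
```

```text
[0.69425841 0.20455505 0.23120985] [-179.86868029   -0.52442795   -4.47309321] [ 0.4538133   0.12102297 -0.21860424]
[[0.03, -0.04, 0.76], [-0.0, -0.02, 0.04]] 
[[0.03, -0.04, 0.76], [-0.01, -0.02, 0.04]] 
[[0.03, -0.04, 0.76], [-0.0, -0.01, 0.04]] 
[[0.02, -0.05, 0.75], [-0.01, -0.02, 0.03]]
```

{"op": "apply_moves", "data": {
  "targets": [
    [[0.05,-0.02,0.6],[0,-0.02,0.04],0],
    [[0.05,-0.02,0.76],[0,-0.02,0.04],0],
    [[0.03,-0.02,0.76],[0,-0.02,0.04],0],
    [[0.03,-0.03,0.6],[0,0,0.03],0],
    [[0,0,0],[0,0,0],0]
  ]
}}

```text
time_s: 5.45
tcp_pos: [0.7024, 0.2132, 0.1181]
eef_rot: [-179.8, -0.1, -5.2]
contact_force: [0.2, 0.1, -0.3]
gripper_width: 0.0006
```

```bash
cat > look.py <<'E'
from h import *
from plant import r
import sys
s=r.get_state();p=s["tcp_pos"];print(s["time_s"],p,s["eef_rot"],s["contact_force"])
u=np.array([-.995,.099]);d=p[:2]-[.6125,.2195];print("along",d@u,"lat",d@[-.099,-.995])
a=r.capture("top")["img"][120:250,130:290];b=r.capture("scene")["img"][165:295,250:410]
cv2.imwrite(sys.argv[1],cv2.resize(np.hstack([a,b]),None,fx=2.5,fy=2.5))
E
python3 look.py pics/t4.png
```

```text
5.45 [0.70241735 0.21320349 0.11813059] [-1.79838514e+02 -5.86159689e-02 -5.24294878e+00] [ 0.19201167  0.07712819 -0.29980705]
along -0.09009112166002083 lat -0.0026367942394248806
```

View pics/t4.png

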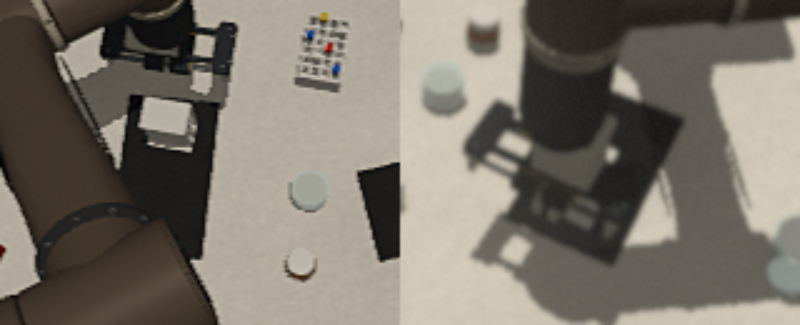

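The gripper is beyond rack_b, whose top is at about (167,122) in the crop, with a gap of about 55 mm. I'll approach and push along tool -x.

{"op": "apply_moves", "data": {
  "targets": [
    [[-0.3,-0.02,0.08],[0,0,0.03],0],
    [[-0.3,-0.02,0.08],[0,0,0.03],0],
    [[-0.25,-0.02,0.08],[0,0,0],0],
    [[-0.2,0,0.04],[0,0,0],0]
  ]
}}

```text
time_s: 5.95
tcp_pos: [0.6646, 0.2215, 0.1174]
eef_rot: [-179.4, -0.8, -5.7]
contact_force: [0.4, 0.4, 1.1]
gripper_width: 0.0006
```

{"op": "apply_moves", "data": {
  "targets": [
    [[-0.2,0,0.04],[0,0,0],0],
    [[-0.2,0,0.04],[0,0,0],0],
    [[-0.2,0,0.04],[0,0,0],0]
  ]
}}

```text
time_s: 6.25
tcp_pos: [0.6395, 0.2246, 0.114]
eef_rot: [-179.3, -1.0, -5.6]
contact_force: [-0.0, -0.0, 1.1]
gripper_width: 0.0005
```

```bash
python3 look.py pics/t5.png
```

```text
6.25 [0.63945181 0.22461913 0.11397769] [-179.3287191    -1.0059668    -5.62637315] [-0.01768932 -0.02573043  1.07173143]
along -0.0263102550089723 lat -0.007761760697526057
```

View pics/t5.png

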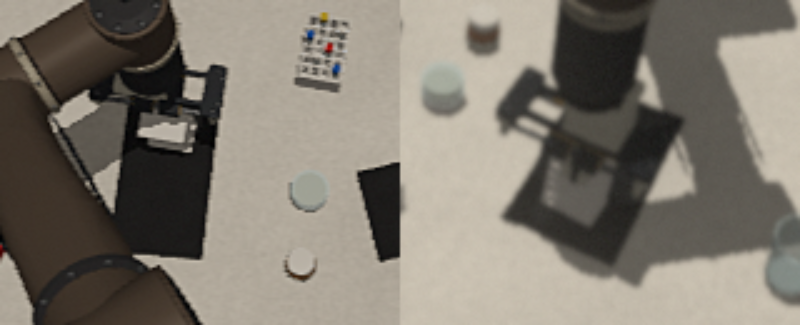

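{"op": "apply_moves", "data": {
  "targets": [
    [[-0.1,0.1,0.05],[0,0,0],0],
    [[-0.2,0.05,0.05],[0,0,0],0],
    [[-0.25,0.02,0.03],[0,0,0],0],
    [[-0.25,0.02,0.03],[0,0,0],0]
  ]
}}

```text
time_s: 6.75
tcp_pos: [0.6052, 0.2194, 0.1056]
eef_rot: [-179.4, -0.9, -5.7]
contact_force: [-0.3, -0.6, 0.5]
gripper_width: 0.0007
```

```bash
python3 look.py pics/t6.png
```

```text
6.75 [0.60518086 0.21938463 0.10563187] [-179.37389421   -0.94788804   -5.66963981] [-0.28367773 -0.61679623  0.45177023]
along 0.0072711216456537745 lat 0.0008393917650905694
```

View pics/t6.png

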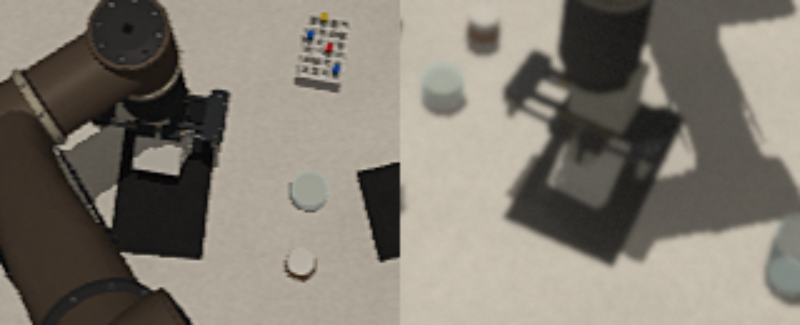

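Rack_b is tilting: its top edge has moved down the mat to around (157,160) in the crop. I'll push it past its balance point.

{"op": "apply_moves", "data": {
  "targets": [
    [[-0.2,0,0],[0,0,0],0],
    [[-0.2,0,0],[0,0,0],0],
    [[-0.15,0,0],[0,0,0],0],
    [[0,0,0],[0,0,0],0]
  ]
}}

```text
time_s: 7.25
tcp_pos: [0.5807, 0.2221, 0.1057]
eef_rot: [-179.4, -0.9, -5.6]
contact_force: [1.2, 0.8, 0.1]
gripper_width: 0.0002
```

```bash
python3 look.py pics/t7.png
```

```text
7.25 [0.58068684 0.22210301 0.10570774] [-179.36919774   -0.9407924    -5.59710907] [1.17878482 0.77534634 0.081235  ]
along 0.031911791709611184 lat 0.0005595055163708012
```

View pics/t7.png

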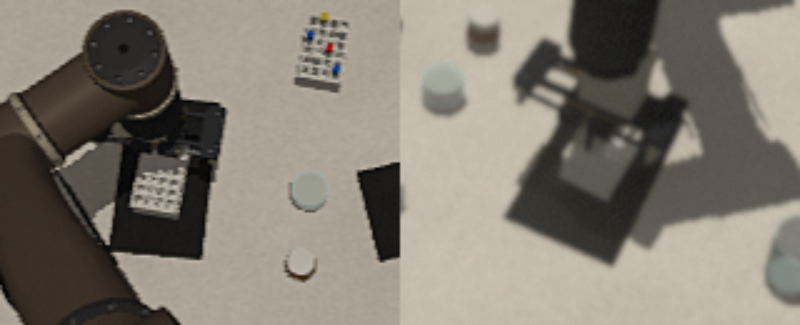

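Rack_b's holes are showing, but in the scene view it may still be falling. I'll wait a moment and then lift.

{"op": "apply_moves", "data": {
  "targets": [
    [[0,0,0],[0,0,0],0],
    [[0,0,0],[0,0,0],0],
    [[0,0,0],[0,0,0],0]
  ]
}}

```text
time_s: 7.65
tcp_pos: [0.5822, 0.2223, 0.1058]
eef_rot: [-179.4, -1.0, -5.6]
contact_force: [-0.2, 0.6, -1.2]
gripper_width: 0.0003
```

```bash
python3 look.py pics/t8.png
```

```text
7.65 [0.58216346 0.22229164 0.10582146] [-179.35020535   -0.9907116    -5.60699348] [-0.24572041  0.58801643 -1.24341973]
along 0.030461230900907063 lat 0.00022563953927240638
```

View pics/t8.png

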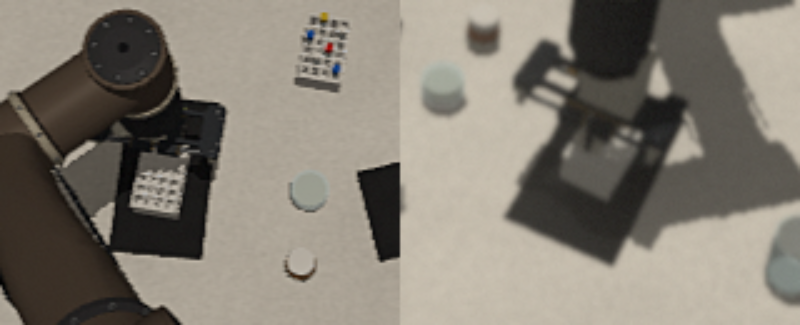

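{"op": "apply_moves", "data": {
  "targets": [
    [[0,0,-0.9],[0,0,0],0],
    [[0,0,-0.9],[0,0,0],0],
    [[0,0,-0.9],[0,0,0],0],
    [[0,0.6,-0.9],[0,0,0],0],
    [[0,0.9,-0.3],[0,0,0],0]
  ]
}}

```text
time_s: 8.25
tcp_pos: [0.5729, 0.1615, 0.2629]
eef_rot: [-179.7, -0.7, -5.4]
contact_force: [-0.6, -0.7, -0.2]
gripper_width: 0.0003
```

{"op": "apply_moves", "data": {
  "targets": [
    [[0,0.9,0],[0,0,0],0],
    [[0,0.9,0],[0,0,0],0],
    [[0,0.9,0],[0,0,0],0],
    [[0,0.6,0],[0,0,0],0],
    [[0,0,0],[0,0,0],0]
  ]
}}

```text
time_s: 8.75
tcp_pos: [0.5601, 0.023, 0.2666]
eef_rot: [-179.5, -1.1, -5.5]
contact_force: [0.3, 0.2, -0.4]
gripper_width: 0.0003
```

Run:
```python
from h import *
from plant import r
print(r.get_state()["time_s"],r.get_state()["tcp_pos"])
I=[]
T0=load("top")
for n in("top","scene"):
    c=r.capture(n);np.savez(f"pics/{n}9.npz",**c);I.append(c["img"]);W=cloud(c);W0=cloud(load(n))
    for nm,mc,h,w_,l_,hd in(("a",(.532,-.2225),.063,80,130,-73.3),("b",(.543,.228),.053,70,110,177.7)):
        # points near mat with height in the rack's range
        u=np.array([np.cos(np.radians(hd)),np.sin(np.radians(hd))]);v=np.array([-u[1],u[0]])
        q=(W[...,:2]-mc);a=q@u;b=q@v
        m=(abs(a)<.16)&(abs(b)<.1)&(W[...,2]>.02)&(W[...,2]<.15)
        t=m&(abs(W[...,2]-h)<.01)
        print(n,nm,m.sum(),t.sum(),"maxz",W[...,2][m].max(),"top a",np.percentile(a[t],[1,99]),"b",np.percentile(b[t],[1,99]))
        if t.sum()>20: print(cv2.minAreaRect((np.stack([a[t],b[t]],-1)*1000).astype(np.float32)))
cv2.imwrite("pics/t9.png",cv2.resize(np.vstack([np.hstack([I[0][100:260,100:400],I[1][100:260,130:430]])]),(800,213)))
cv2.imwrite("pics/t9b.png",np.hstack([I[0][:, 80:400],I[1][:,100:480]]))
```

```text
8.75 [0.56007612 0.0229761  0.26661839]
top a 584 306 maxz 0.07335038441399432 top a [-0.0347403   0.09597868] b [-0.02996756  0.05030065]
((30.978160858154297, 10.674163818359375), (133.44149780273438, 81.89730072021484), 0.3723922669887543)
top b 11 8 maxz 0.05707627395540643 top a [-0.04107235 -0.02066187] b [0.03409732 0.03853442]
scene a 641 364 maxz 0.07007813868559266 top a [-0.03576033  0.09474507] b [-0.02851095  0.05469253]
((29.413177490234375, 12.540904998779297), (132.5740203857422, 84.43267822265625), 1.9881508350372314)
scene b 680 431 maxz 0.05914597214997247 top a [-0.04803592  0.06442296] b [-0.03949785  0.03415789]
((8.443767547607422, -2.164630889892578), (71.54586791992188, 117.73007202148438), 85.82491302490234)
```

View pics/t9b.png

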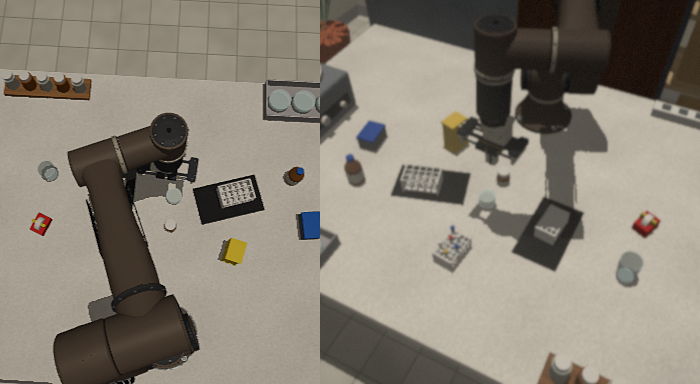

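Both racks lie flat within their mats in the scene view. Rack_a is at about (422,179) and rack_b at about (552,224), with tops near 63 and 53 mm. I'll do a quick check on the bystanders, then hand in.

Run:
```python
from h import *
from plant import r
W0,W1=cloud(load("scene",0)),cloud(load("scene",9));c=load("scene")
for n,p in dict(full=(.75,-.016,.05),dish=(.525,-.007,.03),jar=(.406,.001,.04),beaker=(.597,.496,.05),bottle=(.621,-.469,.06),tape=(.387,.499,.03),tip=(.45,-.5,.03)).items():
    u,v=proj(c,p)[0].astype(int);o=[]
    for W in(W0,W1):
        w=W[v-16:v+17,u-16:u+17].reshape(-1,3);w=w[(w[:,2]>.02)&(w[:,2]<.14)];o.append(np.round(np.median(w,0)*1000) if len(w) else None)
    print(n,*o)
print(r.close_job(), r.get_state()["time_s"])
```

```text
full [758. -14.  48.] [757. -14.  48.]
dish [535.  -2.  41.] [535.  -1.  41.]
jar [422.   7.  54.] [423.   7.  53.]
beaker [583. 495.  58.] [584. 494.  58.]
bottle [ 648. -463.   74.] [ 647. -463.   74.]
tape [403. 505.  36.] [403. 504.  36.]
tip [ 451. -521.   56.] [ 450. -521.   55.]
the job is handed in; nothing more can be done
the job is handed in; nothing more can be done
```

Both racks now lie on their feet, holes up, lengthwise and wholly on their own mats. I pushed each one over with the closed fingertips, high on its hole side, without gripping or lifting, and handed in at about 9 s on the robot's clock.

| Rack | Top height | Along mat (mat edge ±130 mm) | Across mat (mat edge ±75 mm) | Angle off mat axis |
|---|---|---|---|---|
| rack_a | about 63 mm | -35 to +96 mm | -30 to +55 mm | 0.4° (top), 2° (scene) |
| rack_b | about 53 mm | -48 to +64 mm | -39 to +34 mm | about 4° |

- **Bystanders:** in the scene camera, all seven measured within 1 mm of where they started.
- **Robot:** the reported wrist force stayed within about 2 N, and the gripper was lifted well clear of everything before hand-in.
- **Less certain:** the arm hid rack_b from the top camera in the last picture, so rack_b's figures come from the scene camera alone. An earlier top view, before I lifted away, also showed its holes facing up. For rack_a the two cameras agreed to within about 4 mm.

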